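# Fold the probe thermometer and put it away in its tray

### The arm

A 6-joint arm with a two-finger parallel gripper is mounted at the origin on a cart in front of the work surface, level with it; the furniture and walls round the work are solid. World frame = base frame: x ahead of the robot, y to its left, z up, the work surface at z = 0. Lengths are in m, angles in rad, forces in N, time in s.
With the tool pointing down it reaches from about 0.35 to 0.775 m from the base axis. Payload 7.3 kg.
Tool frame: the origin (TCP) lies on the mounting face of the last link; the fingertips stand 178 mm ahead of it and the grasp point (between the pads) lies 159 mm ahead of it (robot.tcp_to_tips is the distance from the TCP to the fingertips, in m); z points along the fingers, y is the direction in which the jaws open and shut (so a half turn about z gives the same grasp; the last joint's range is limited). The gripper opens to 92 mm and grips with 3 to 60 N. Pads are 19 mm wide; open, the fingers measure 130 mm over their backs; the gripper's body (75 mm by 190 mm) begins 47 mm behind the grasp point.
Start: joints at [1.005, 0.342, 1.524, -0, 1.275, -0.146], TCP at [0.214, 0.479, 0.405] pointing down, gripper open.
Joint ranges: [-2.53, 2.53], [-0.77, 2.02], [0.04, 2.7], [-1, 4.14], [0.28, 2.66], [-3.11, 3.11]. Speed limits (rad/s): [2.57, 2.57, 3.14, 3.14, 3.14, 3.14].

### API

Orientations are given as [roll, pitch, yaw] about the fixed x, y, z axes, in that order (R = Rz(yaw) Ry(pitch) Rx(roll)).
In Python, from cell import robot, viewer gives the robot as it stands.
- The arm moves only by the shell command python3 -m creep 'ROWS' [OPENING] [FORCE]. ROWS is JSON, a list that holds one entry, the list of rows, each a list of 6 numbers: the shift along the world's x, y, z in mm, then the turn, a rotation vector about the world's x, y, z in degrees. A call has 1 to 5 rows; each row shifts and turns the pose as measured when the row begins; what a row does not reach is not made up. A row lasts 1/12 s, in which the tool goes at most 41.7 mm and 7.16 degrees, less where a joint would pass 70% of its speed; a pose out of reach is approached as far as the arm can. A call with a gripper value outside its range is refused whole. OPENING is the closure, from -1 (fully open) to 1 (shut), set as the call begins (- or left out, the last holds). The fingers move at their own pace and stop on an object; FORCE is the grip in N (left out, the last holds). Time passes only in rows, so rows that do not move let the fingers close. It gives the time, the measured TCP pose, the force and the opening at its end, in the units of the state.
- robot.observe(): the state, without advancing time (a new reading comes with each control period).
- viewer.read_camera(name): name is "scene" or "top" or "wrist"; returns the picture (384x512x3 uint8, blue, green, red); there is no depth.
- viewer.camera_model(name): a dict with "fx", "fy", "cx", "cy" (pixels), "pose" (4x4, takes a point from camera to world coordinates); the wrist camera has in their place "mount" (4x4, takes a point from camera to tool coordinates, whose origin is the TCP and whose axes are the flange's). Camera axes: x right, y up, looking along -z (the intrinsics and any distortion apply to the point x, -y, -z); pixel columns grow to the right and rows downward; lengths in m; the calibration is good to about 2 mm. The wrist camera is an equidistant fisheye: a pixel r from the principal point sees the ray r / f radians off the axis. A picture is of the moment at which its call begins: read the wrist's pose just before it. camera_model takes no time and is no camera call.
- robot.hand_in(): hands the job in, once; it reports no verdict.
The state is a dict: "time": time; "qpos": joint angles; "qvel": joint speeds; "joint_efforts": joint torques, N m; "tool_pos": TCP position; "tool_rot": TCP orientation; "contact_force": force on the tool from outside, world axes, zero at the start; "torque": the same for the moment, N m; "opening": finger opening in m.
Only numpy, scipy, OpenCV 4.12 (cv2) and the standard library are available. Lean on these libraries where they do the work, as an engineer would, in place of code of your own. Each camera call takes 0.05 s, during which the arm holds its last target. There are 200 camera calls.

### The job

Put the kitchen thermometer away: fold its steel probe fully shut against the body, lay the thermometer flat in the empty wooden tray, and slide the tray all the way home into the open bay of the wooden organiser, so that its front panel stops against the unit like that of the tray beside it. Leave the striped mug where it stands.

Things in the scene. Friction and masses are not known exactly. Their poses are not given: they have to be found in the camera images.
- thermometer_center (a point): centre of the loose yellow folding thermometer, 11 mm above its underside; it lies flat, display up, z up. Body 150 long (x, ends of radius 17), 34 wide (y), 22 high, about 0.23 kg in all; an ear at the probe's pivot reaches y = +25.5. Grasp from above across the middle, 35.5 mm there with the probe shut (y -17 to +18.5); such a grip also presses a nearly shut probe home
- probe_pivot (a point): the vertical hinge axis of the probe, at x = +58, y = +15.5 mm from the thermometer's centre, same height and axes. The pivot holds by light friction (0.012 N m), no spring: the probe stays where it is left, and a fingertip can push it round while the body stays put by its weight
- probe (a joint): angle q of the steel probe, rad: 0 = folded shut, lying along the +y side of the body and pointing to the body's -x; it grows as the probe swings out (1.57: straight out to the body's +y; limit 3.0). The probe points along (-cos q, sin q) in the body's x, y
- probe_tip (a point): pointed end of the probe, a straight steel rod 6 mm thick (4.4 mm over its last 25 mm), 106 mm long from the pivot axis, 11 mm above the thermometer's underside. Shut, it lies in a groove of the body's +y side and stands 1.5 mm proud
- tray_floor (a point): centre of the inner floor of the loose, empty wooden tray, 4 mm above the worktop it stands on; x points to its rear, which enters the bay first, z up. Inside 162 long (x), 54 wide (y); outside 62 wide, rear end at x = +85, rear corners bevelled. Walls 4 thick, 22 high from the worktop, but only 6 high over the middle 78 mm of both long sides, to let fingers in. About 0.35 kg
- tray_pull (a point): centre of the dark wooden pull on the tray's front panel, 107 mm from the tray's centre along its -x, 19 mm above the worktop: a tongue 28 long (x), 16 wide (y), 18 high. Same axes as the tray
- tray_stop (a point): middle of the rear face of the tray's front panel, 85 mm from the tray's centre along its -x, 16 mm above the worktop: the face that meets the organiser. The panel is 8 thick, 78 wide, 40 high. Same axes as the tray
- bay_mouth (a point): middle of the mouth of the open bay of the fixed wooden organiser, 16 mm up; x points into the bay, y across. Bay 66 wide, 32 high, 172 deep, open below: the tray runs on the worktop. The unit is 42 high, with two spice jars at the back of its roof; a shut tray stands in the bay 82 mm to -y, its pull reaching 36 mm out. The tray is home when tray_stop meets bay_mouth
- mug_center (a point): centre of the striped mug (94 high) standing near the front edge, 47 mm up; leave it alone
Mind the look-alikes: they are no part of the job. Of the things shaped like the part that bears thermometer_center, the yellow one is meant.

How it is judged:
By the outcome, as a careful person would: the job done as asked, in the order asked, and still so for the second after the job is handed in, with the robot touching nothing.
It also fails if it takes over 67 s, if anything falls off the work surface, if the arm or the gripper's body presses on something with over 40 N, if the wrist force passes 120 N, or if a joint passes its speed limit or range.

## Working session

There is one attempt and no reset: what is moved stays moved. The work goes in short steps, Python scripts to look and compute and a shell command to move; the robot and the scene stay as the last step left them, time stands still between calls to the robot, and variables do not carry over. Pictures are saved under pics/ and viewed, about 8 in all and at most 12, crops included, and the job is handed in when it is done.

```bash
mkdir -p pics; ls; cat > h.py <<'E'
import numpy as np, cv2
from cell import robot, viewer
from scipy.spatial.transform import Rotation as R
def tool():
    s=robot.observe(); T=np.eye(4); r=np.array(s['tool_rot'])
    T[:3,:3]=R.from_euler('xyz',r).as_matrix() if r.size==3 else r.reshape(3,3)
    T[:3,3]=s['tool_pos']; return T
def shot(name,fn):
    T=tool(); im=viewer.read_camera(name); cv2.imwrite('pics/'+fn,im); m=viewer.camera_model(name)
    P=np.array(m['pose']) if 'pose' in m else T@np.array(m['mount'])
    np.savez('pics/'+fn+'.npz',P=P,k=[m['fx'],m['fy'],m['cx'],m['cy']],w=name=='wrist')
    return im
def ray(fn,u,v,z):
    d=np.load('pics/'+fn+'.npz'); fx,fy,cx,cy=d['k']; P=d['P']
    a,b=(u-cx)/fx,(v-cy)/fy
    if d['w']:
        r=np.hypot(a,b); s=np.sin(r)/max(r,1e-9); c=np.array([a*s,-b*s,-np.cos(r)])
    else: c=np.array([a,-b,-1])
    c=P[:3,:3]@c; o=P[:3,3]; return o+c*(z-o[2])/c[2]
E
python3 - <<'E'
from h import *
for n in ('top','scene','wrist'):
    shot(n,n+'0.png'); print(viewer.camera_model(n))
print(robot.observe())
a=[cv2.imread(f'pics/{n}0.png') for n in('top','scene')]
E
```

```text
pics
{'fx': 445.4402455572557, 'fy': 445.4402455572557, 'cx': 260.03942503512366, 'cy': 187.17904501718743, 'pose': array([[-2.05062775e-02,  9.83497177e-01, -1.79757600e-01,
         2.63523108e-01],
       [-9.99789104e-01, -1.99718724e-02,  4.78239963e-03,
         3.50738324e-02],
       [ 1.11338068e-03,  1.79817760e-01,  9.83699311e-01,
         1.34785066e+00],
       [ 0.00000000e+00,  0.00000000e+00,  0.00000000e+00,
         1.00000000e+00]])}
{'fx': 456.04132937588747, 'fy': 456.04132937588747, 'cx': 252.0155114435955, 'cy': 191.66432469966188, 'pose': array([[ 0.88645872,  0.31202456, -0.3418064 ,  0.1425331 ],
       [-0.46265645,  0.61633299, -0.63724615, -0.60198754],
       [ 0.0118301 ,  0.72303134,  0.69071393,  0.77153143],
       [ 0.        ,  0.        ,  0.        ,  1.        ]])}
{'fx': 297.3186396354542, 'fy': 297.3186396354542, 'cx': 257.29753006408083, 'cy': 193.19800113216286, 'mount': array([[-1.62304139e-03,  9.62750877e-01,  2.70385122e-01,
         7.16720618e-02],
       [ 9.99997829e-01,  1.20915165e-03,  1.69730514e-03,
        -9.45094438e-04],
  
[... 154 characters left out ...]
0000000e+00]])}
{'time': 0.15, 'qpos': array([ 1.00498835e+00,  3.42593390e-01,  1.52477633e+00,  4.09988722e-06,
        1.27538701e+00, -1.45990166e-01]), 'qvel': array([-1.06886050e-03, -1.96705433e-03, -5.09180358e-03, -2.26724073e-03,
        2.40439759e-05,  1.56992456e-03]), 'joint_efforts': array([ 1.31156452e-03, -4.31469333e+01, -2.44355142e+01,  7.16515747e-02,
        5.37566515e-02, -1.18553753e-04]), 'tool_pos': array([0.2139145 , 0.47934831, 0.40419597]), 'tool_rot': array([-3.14044153e+00, -1.73219786e-04,  2.72177355e+00]), 'contact_force': array([-0.09301466, -0.39355366,  0.0445015 ]), 'torque': array([-0.02607885, -0.00264233, -0.01921014]), 'opening': 0.0920351990622359}
```

View pics/top0.png

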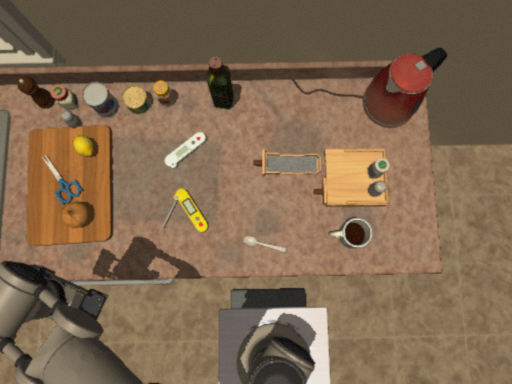

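View pics/scene0.png

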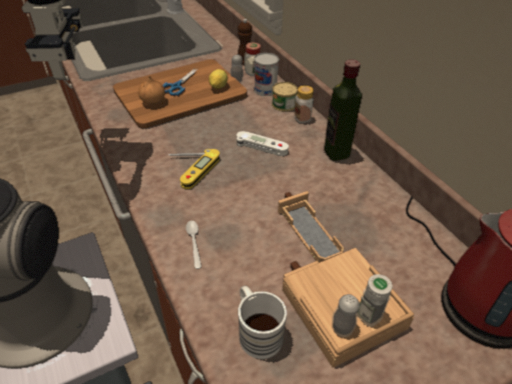

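The top view shows the yellow thermometer at about (191,210) with its pivot end near (182,192) and probe tip near (165,227). The tray is at (290,163) with its pull at (257,163), and the organiser is at (355,178) with the shut tray's pull at (318,191). The mug is at (356,233). The white thermometer is a decoy.

```bash
python3 - <<'E'
from h import *
f='top0.png'; im=cv2.imread('pics/'+f); hsv=cv2.cvtColor(im,cv2.COLOR_BGR2HSV)
m=cv2.inRange(hsv,(22,150,120),(34,255,255)); m[:, :150]=0; m[:,230:]=0; m[:170]=0
ys,xs=np.nonzero(m); print(len(xs),cv2.minAreaRect(np.c_[xs,ys].astype(np.float32)))
c=cv2.minAreaRect(np.c_[xs,ys].astype(np.float32))[0]
print('therm',ray(f,*c,.022))
for n,u,v,z in(('pivot',182,192,.011),('other',203,228,.022),('tip',165,227,.011),('pull',257,163,.019),('trayrear',321,163,.02),('orgTL',325,150,.042),('orgBL',323,205,.042),('orgTR',386,149,.042),('shutpull',318,191,.02),('mug',356,233,.09)): print(n,ray(f,u,v,z).round(3))
cv2.imwrite('pics/c.png',cv2.resize(im[130:255,150:410],None,fx=3,fy=3,interpolation=cv2.INTER_CUBIC))
E
```

```text
427 ((191.3280029296875, 209.7624969482422), (49.26682662963867, 14.27173900604248), 54.090274810791016)
therm [0.44118437 0.23596034 0.022     ]
pivot [0.498 0.266 0.011]
other [0.386 0.201 0.022]
tip [0.392 0.316 0.011]
pull [0.582 0.036 0.019]
trayrear [ 0.578 -0.16   0.02 ]
orgTL [ 0.613 -0.17   0.042]
orgBL [ 0.445 -0.156  0.042]
orgTR [ 0.612 -0.355  0.042]
shutpull [ 0.491 -0.146  0.02 ]
mug [ 0.357 -0.239  0.09 ]
```

View pics/c.png

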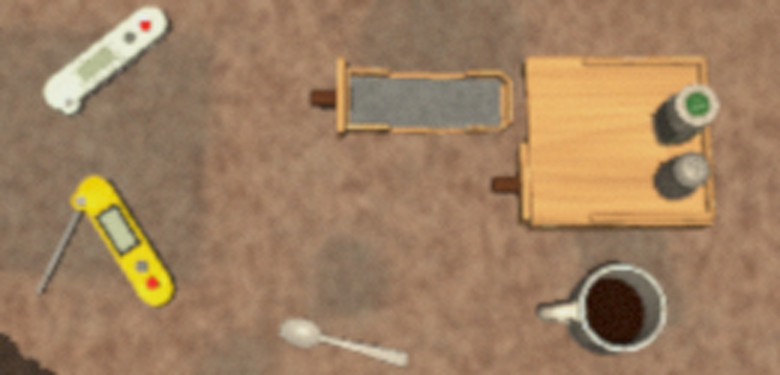

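```bash
for i in 1 2; do python3 -m creep '[[[23,-24,-7,0,0,5.5],[23,-24,-7,0,0,5.5],[23,-24,-7,0,0,5.5],[23,-24,-7,0,0,5.5],[23,-24,-7,0,0,5.5]]]' -1; done; python3 -m creep '[[[0,0,0,0,0,0]]]'
python3 - <<'E'
from h import *
shot('wrist','w1.png'); print(tool())
E
```

```text
time: 0.57
tool_pos: [0.3279, 0.3588, 0.3682]
tool_rot: [3.139, -0.002, -3.053]
contact_force: [0.6, 0.3, -0.0]
opening: 0.0924
time: 0.98
tool_pos: [0.4468, 0.2318, 0.3309]
tool_rot: [3.139, -0.003, -2.547]
contact_force: [0.6, 0.4, 0.8]
opening: 0.0916
time: 1.07
tool_pos: [0.4498, 0.2281, 0.3294]
tool_rot: [3.141, -0.004, -2.545]
contact_force: [-0.4, 0.5, -0.5]
opening: 0.0919
[[-8.30297292e-01 -5.57295867e-01 -5.26525513e-03  4.48426099e-01]
 [-5.57300765e-01  8.30310466e-01 -6.22074718e-04  2.29519913e-01]
 [ 4.71847611e-03  2.41782376e-03 -9.99985945e-01  3.29789030e-01]
 [ 0.00000000e+00  0.00000000e+00  0.00000000e+00  1.00000000e+00]]
```

View pics/w1.png

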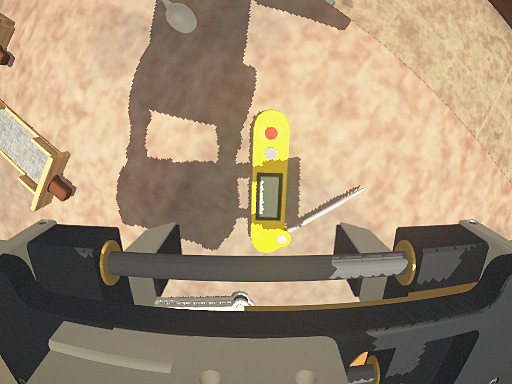

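The wrist view shows the body from (270,110) to (267,250), the pivot screw at (283,239) and the probe tip at (363,186).

```bash
python3 - <<'E'
from h import *
f='w1.png'; im=cv2.imread('pics/'+f); hsv=cv2.cvtColor(im,cv2.COLOR_BGR2HSV)
m=cv2.inRange(hsv,(22,150,90),(34,255,255)); m[:100]=0;m[260:]=0;m[:,:240]=0;m[:,310:]=0
m=cv2.morphologyEx(m,cv2.MORPH_CLOSE,np.ones((31,31)))
c=max(cv2.findContours(m,0,1)[0],key=cv2.contourArea)[:,0]
W=np.array([ray(f,*p,.022)[:2] for p in c]); r=cv2.minAreaRect((W*1000).astype(np.float32)); print(r)
for n,p,z in(('pivot',(283,239),.022),('tip',(363,186),.011),('rodmid',(325,208),.011),('end red',(270,111),.022),('end piv',(267,250),.022)): print(n,ray(f,*p,z).round(4))
E
```

```text
((442.28509521484375, 235.08297729492188), (148.06121826171875, 41.34444808959961), 36.540889739990234)
pivot [0.4822 0.2811 0.022 ]
tip [0.3875 0.3221 0.011 ]
rodmid [0.4311 0.3016 0.011 ]
end red [0.3814 0.1947 0.022 ]
end piv [0.5023 0.2744 0.022 ]
```

```bash
python3 -m creep '[[[-14,25,-18,0,0,0],[-14,25,-18,0,0,0],[-14,25,-18,0,0,0],[-14,25,-18,0,0,0],[-14,25,-18,0,0,0]]]' 1 10; python3 -m creep '[[[0,0,0,0,0,0],[0,0,0,0,0,0]]]'
```

```text
time: 1.53
tool_pos: [0.3772, 0.3568, 0.2411]
tool_rot: [3.14, 0.005, -2.571]
contact_force: [1.0, 0.7, 0.1]
opening: 0.063
time: 1.7
tool_pos: [0.3714, 0.3614, 0.2377]
tool_rot: [3.139, -0.002, -2.566]
contact_force: [0.7, 0.1, 0.3]
opening: 0.0498
```

```bash
python3 -m creep '[[[2,-3,-20,0,0,0],[2,-3,-15,0,0,0],[1,-1,-10,0,0,0],[0,0,-4,0,0,0],[0,0,0,0,0,0]]]'; python3 -m creep '[[[0,0,0,0,0,1],[0,0,0,0,0,0],[0,0,0,0,0,0],[0,0,0,0,0,0],[0,0,0,0,0,0]]]'
```

```text
time: 2.12
tool_pos: [0.3753, 0.3557, 0.1901]
tool_rot: [3.138, 0.002, -2.567]
contact_force: [-0.1, 0.2, -0.6]
opening: 0.0167
time: 2.53
tool_pos: [0.3765, 0.3557, 0.1931]
tool_rot: [3.138, 0.006, -2.55]
contact_force: [0.8, -0.4, -0.4]
opening: 0.0004
```

```bash
python3 -m creep '[[[0,0,-6,0,0,0],[0,0,-4,0,0,0],[3,-7,0,0,0,0],[3,-7,0,0,0,0],[3,-7,0,0,0,0]]]'; python3 -m creep '[[[3,-8,0,0,0,0],[3,-8,0,0,0,0],[3,-8,0,0,0,0],[3,-7,0,0,0,0],[2,-6,0,0,0,0]]]'
```

```text
time: 2.95
tool_pos: [0.3855, 0.3343, 0.1824]
tool_rot: [3.138, 0.008, -2.548]
contact_force: [-2.4, 1.2, 0.5]
opening: 0.0008
time: 3.37
tool_pos: [0.4007, 0.292, 0.1824]
tool_rot: [3.137, 0.005, -2.55]
contact_force: [-1.9, -0.1, 1.7]
opening: 0.0002
```

Remaining is about (6.5,-22). I'll finish the sweep, rise and look.

```bash
python3 -m creep '[[[2,-6,0,0,0,0],[2,-6,0,0,0,0],[1,-5,0,0,0,0],[1,-3,0,0,0,0],[0,0,0,0,0,0]]]';python3 -m creep '[[[0,5,5,0,0,0],[0,0,20,0,0,0],[0,0,35,0,0,0],[5,-8,35,0,0,0],[5,-8,35,0,0,0]]]' -1; python3 -m creep '[[[5,-5,0,0,0,0],[0,0,0,0,0,0]]]'
python3 - <<'E'
from h import *
shot('wrist','w2.png'); print(tool())
E
```

```text
time: 3.78
tool_pos: [0.4083, 0.2681, 0.1827]
tool_rot: [3.138, 0.006, -2.552]
contact_force: [-0.2, 0.2, -0.2]
opening: 0.0005
time: 4.2
tool_pos: [0.4157, 0.2584, 0.3115]
tool_rot: [3.135, -0.009, -2.55]
contact_force: [0.8, 1.0, -1.2]
opening: 0.0293
time: 4.37
tool_pos: [0.4228, 0.2542, 0.3198]
tool_rot: [3.139, 0.007, -2.549]
contact_force: [-1.0, -0.7, -0.2]
opening: 0.0423
[[-0.82945481 -0.55855518  0.0045627   0.42267644]
 [-0.55852413  0.82946231  0.00656274  0.25465429]
 [-0.00745024  0.00289512 -0.99996806  0.31987249]
 [ 0.          0.          0.          1.        ]]
```

View pics/w2.png

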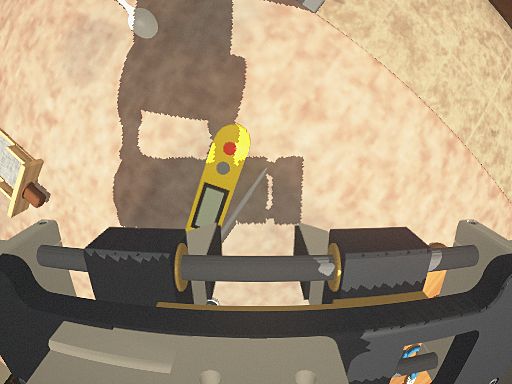

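The body yawed about 20° during the sweep. The red end is at (237,130), the probe tip is at (268,165), and the pivot is hidden behind the finger. I'll reposition and measure again.

```bash
python3 -m creep '[[[14,0,20,0,0,0],[14,0,20,0,0,0],[14,0,10,0,0,0],[10,0,5,0,0,0],[0,0,0,0,0,0]]]' -1; python3 -m creep '[[[0,0,0,0,0,0],[0,0,0,0,0,0],[0,0,0,0,0,0]]]'
python3 - <<'E'
from h import *
im=shot('wrist','w3.png'); print(tool()[:3,3])
cv2.imwrite('pics/c3.png',cv2.resize(im[100:260,150:350],None,fx=3,fy=3))
f='w3.png'; hsv=cv2.cvtColor(im,cv2.COLOR_BGR2HSV)
m=cv2.inRange(hsv,(22,150,70),(34,255,255)); m[270:]=0
m=cv2.morphologyEx(m,cv2.MORPH_OPEN,np.ones((3,3)))
m=cv2.morphologyEx(m,cv2.MORPH_CLOSE,np.ones((31,31)))
c=max(cv2.findContours(m,0,1)[0],key=cv2.contourArea)[:,0]
print(cv2.boundingRect(c))
W=np.array([ray(f,*p,.022)[:2] for p in c]); r=cv2.minAreaRect((W*1000).astype(np.float32)); print(r)
E
```

```text
time: 4.83
tool_pos: [0.4736, 0.2571, 0.3717]
tool_rot: [3.135, -0.003, -2.547]
contact_force: [0.3, 0.0, -0.0]
opening: 0.0797
time: 5.08
tool_pos: [0.4719, 0.258, 0.3678]
tool_rot: [3.133, -0.01, -2.546]
contact_force: [-0.3, 0.2, -0.4]
opening: 0.0913
[0.47180439 0.2580067  0.36766913]
(207, 89, 64, 125)
((457.01861572265625, 222.9893798828125), (148.7083740234375, 41.22366714477539), 17.996307373046875)
```

View pics/c3.png

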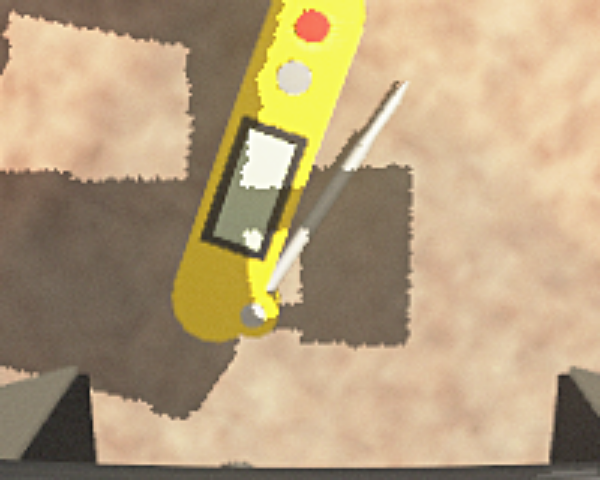

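The crop shows the pivot at full-frame (234,205), the tip at (285,127), the red button at (254,108), the grey button at (248,126) and the display centre at (235,162).

```bash
python3 - <<'E'
from h import *
f='w3.png'
g=lambda p,z:ray(f,*p,z)[:2]*1000
pv,tip,red,gr,dp=g((234.3,205),.022),g((285,127.3),.011),g((254,108.3),.022),g((247.7,125.7),.022),g((235,162.3),.022)
a=np.arctan2(*(dp-red)[::-1]); a2=np.arctan2(*(dp-gr)[::-1])
print(pv,tip,red,gr,dp,np.degrees([a,a2]))
p=tip-pv; pa=np.degrees(np.arctan2(p[1],p[0])); print('len',np.hypot(*p),'ang',pa)
for A in (14,16,18):
    t=np.radians(A); c,s=np.cos(t),np.sin(t); print(A,'q',180+A-pa%360,'C',pv-[c*58-s*15.5,s*58+c*15.5])
E
```

```text
[509.92930863 253.0351006 ] [404.42033461 251.64349077] [406.49928404 210.82345924] [426.18029322 215.80770636] [467.83109449 226.64651049] [14.46634149 14.58657988]
len 105.51815093095075 ang -179.24434155759602
14 q 13.244341557596016 C [457.40194589 223.9640469 ]
16 q 15.244341557596016 C [458.44850928 222.14857768]
18 q 17.244341557596016 C [459.5577941  220.37073892]
```

```bash
python3 -m creep '[[[-4,-7,-28,0,0,-5],[-4,-7,-30,0,0,-5],[-4,-7,-30,0,0,-5],[-2,-4,-30,0,0,-4],[0,0,-18,0,0,0]]]' -1; python3 -m creep '[[[0,0,0,0,0,0],[0,0,0,0,0,0]]]'
```

```text
time: 5.55
tool_pos: [0.4548, 0.2331, 0.2306]
tool_rot: [3.135, -0.001, -2.891]
contact_force: [-0.7, 0.0, -0.9]
opening: 0.0918
time: 5.72
tool_pos: [0.4524, 0.2325, 0.2265]
tool_rot: [3.135, -0.011, -2.891]
contact_force: [-0.4, 1.0, 0.7]
opening: 0.0918
```

```bash
python3 -m creep '[[[2,-2,-15,0,0.3,0],[1,-1,-15,0,0.3,0],[0,0,-9,0,0,0],[0,0,-4,0,0,0],[0,0,0,0,0,0]]]' -1; python3 -m creep '[[[0,0,0,0,0,0]]]'
```

```text
time: 6.13
tool_pos: [0.4569, 0.231, 0.1874]
tool_rot: [3.132, -0.012, -2.888]
contact_force: [-0.3, -0.2, -0.1]
opening: 0.092
time: 6.22
tool_pos: [0.4571, 0.2312, 0.1881]
tool_rot: [3.132, -0.011, -2.888]
contact_force: [0.6, 0.2, -0.0]
opening: 0.0914
```

```bash
python3 -m creep '[[[0,0,-3,0,0,0],[0,0,-2,0,0,0],[0,0,0,0,0,0]]]'; for i in 1 2; do python3 -m creep '[[[0,0,0,0,0,0],[0,0,0,0,0,0],[0,0,0,0,0,0],[0,0,0,0,0,0],[0,0,0,0,0,0]]]' 1 20; done
```

```text
time: 6.47
tool_pos: [0.4577, 0.2317, 0.1849]
tool_rot: [3.132, -0.007, -2.887]
contact_force: [0.2, 0.4, 0.6]
opening: 0.0918
time: 6.88
tool_pos: [0.4579, 0.2319, 0.1857]
tool_rot: [3.132, -0.006, -2.887]
contact_force: [0.1, 1.0, 0.2]
opening: 0.0629
time: 7.3
tool_pos: [0.458, 0.2315, 0.1858]
tool_rot: [3.132, -0.006, -2.887]
contact_force: [0.2, 0.2, 2.6]
opening: 0.0339
```

```bash
python3 -m creep '[[[0,0,0,0,0,0],[0,0,0,0,0,0],[0,0,0,0,0,0]]]'
python3 - <<'E'
from h import *
im=shot('wrist','w4.png'); cv2.imwrite('pics/c4.png',cv2.resize(im[60:260,120:380],None,fx=3,fy=3))
for n in range(2): print(robot.observe()['opening'])
E
```

```text
time: 7.55
tool_pos: [0.458, 0.2315, 0.1859]
tool_rot: [3.132, -0.006, -2.887]
contact_force: [0.1, -0.8, 0.4]
opening: 0.034
0.033781026330408234
0.033781026330408234
```

View pics/c4.png

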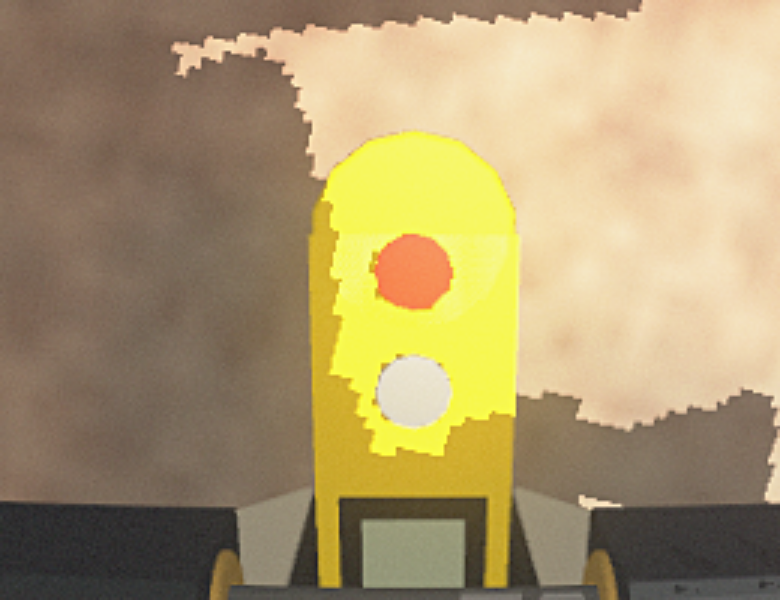

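Nothing of the probe is visible at the right edge, but the opening reads 34 mm rather than 35.5. I'll release, rise and check.

```bash
python3 -m creep '[[[0,0,0,0,0,0],[0,0,0,0,0,0],[0,0,0,0,0,0],[0,0,0,0,0,0],[0,0,0,0,0,0]]]' -1;  python3 -m creep '[[[2,0,30,0,0,0],[4,0,35,0,0,0],[4,0,35,0,0,0],[2,0,20,0,0,0],[0,0,0,0,0,0]]]'; python3 -m creep '[[[0,0,0,0,0,0]]]'
python3 - <<'E'
from h import *
im=shot('wrist','w5.png'); cv2.imwrite('pics/c5.png',cv2.resize(im[60:260,150:370],None,fx=3,fy=3,interpolation=cv2.INTER_CUBIC))
print(tool())
E
```

```text
time: 8.02
tool_pos: [0.4578, 0.2318, 0.1857]
tool_rot: [3.132, -0.006, -2.887]
contact_force: [0.1, -0.0, 0.2]
opening: 0.063
time: 8.43
tool_pos: [0.4686, 0.2313, 0.3085]
tool_rot: [3.132, -0.014, -2.887]
contact_force: [-0.0, 0.0, -0.3]
opening: 0.0909
time: 8.52
tool_pos: [0.4686, 0.2313, 0.3092]
tool_rot: [3.132, -0.012, -2.887]
contact_force: [-0.7, -0.7, -0.3]
opening: 0.0915
[[-0.9676731  -0.25183704 -0.01367027  0.46861452]
 [-0.25193919  0.96772242  0.00632222  0.2313288 ]
 [ 0.01163686  0.00956192 -0.99988657  0.30896216]
 [ 0.          0.          0.          1.        ]]
```

View pics/c5.png

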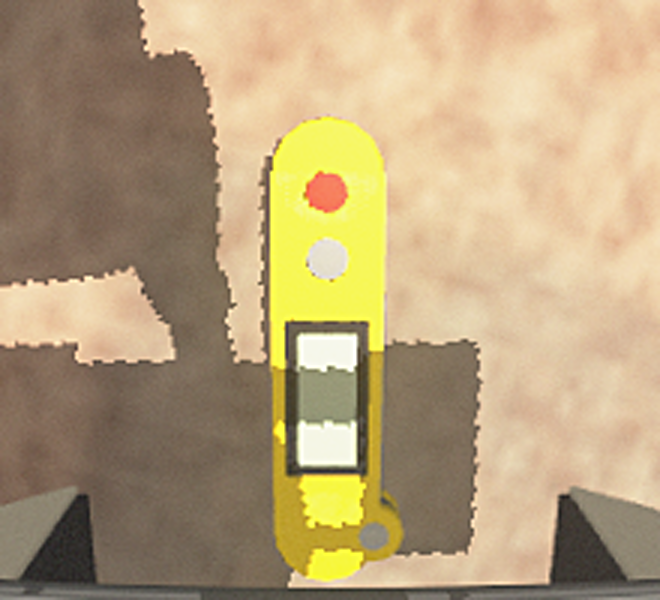

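The probe no longer shows and lies hidden in its groove. The body is aligned with the jaws, with the red button at (259,124), the grey button at (259,146) and the pivot at (275,239).

```bash
python3 - <<'E'
from h import *
f='w5.png'; im=cv2.imread('pics/'+f); hsv=cv2.cvtColor(im,cv2.COLOR_BGR2HSV)
g=lambda u,v:ray(f,150+u/3,60+v/3,.022)[:2]*1000
pv,red,gr,e1,e2,dp=g(374,536),g(327,192),g(328,259),g(328,117),g(328,581),g(327,398)
A=np.degrees(np.arctan2(*(dp-red)[::-1])); print(A,'ends mid',(e1+e2)/2,np.hypot(*(e1-e2)))
t=np.radians(A); c,s=np.cos(t),np.sin(t); print('C',pv-[c*58-s*15.5,s*58+c*15.5],pv,red,gr,dp)
E
```

```text
14.552515106710116 ends mid [455.35565328 230.84605537] 149.3631620788274
C [455.72566222 230.5215499 ] [507.97024882 260.09777635] [405.0037697 217.4159592] [424.52563469 222.78859604] [466.51359051 233.38364298]
```

```bash
for i in 1 2; do python3 -m creep '[[[15,-30,7,0,0,0],[15,-30,7,0,0,0],[15,-30,7,0,0,0],[15,-30,7,0,0,0],[15,-30,7,0,0,0]]]'; done; python3 -m creep '[[[0,0,0,0,0,0],[0,0,0,0,0,0]]]'
python3 - <<'E'
from h import *
im=shot('wrist','w6.png'); print(tool())
E
```

```text
time: 8.98
tool_pos: [0.5405, 0.0815, 0.3359]
tool_rot: [3.127, -0.029, -2.875]
contact_force: [0.5, 1.7, 0.4]
opening: 0.0917
time: 9.4
tool_pos: [0.6165, -0.0762, 0.3618]
tool_rot: [3.12, -0.044, -2.875]
contact_force: [0.5, 0.0, 0.3]
opening: 0.0919
time: 9.57
tool_pos: [0.6183, -0.0829, 0.3582]
tool_rot: [3.12, -0.047, -2.882]
contact_force: [-1.0, 0.4, -0.7]
opening: 0.0917
[[-0.96521265 -0.25638432 -0.05129926  0.6181778 ]
 [-0.25711442  0.9663473   0.00806624 -0.08290195]
 [ 0.04750484  0.02097542 -0.99865075  0.35802834]
 [ 0.          0.          0.          1.        ]]
```

View pics/w6.png

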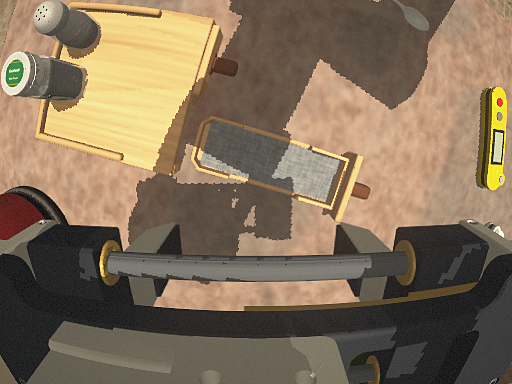

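The wrist view shows the tray floor with corners near (215,118), (346,158), (334,206) and (200,155). The panel top runs from (357,153) to (338,221) and the pull tip is at (369,191). The organiser's roof edges run (36,137)-(165,172) and (219,25)-(183,165). The shut tray's pull tip is at (236,67).

```bash
python3 - <<'E'
from h import *
f='w6.png'; im=cv2.imread('pics/'+f); hsv=cv2.cvtColor(im,cv2.COLOR_BGR2HSV)
g=lambda u,v,z:(ray(f,u,v,z)[:2]*1000).round(1)
# grey floor
roi=np.zeros(im.shape[:2],np.uint8); cv2.fillPoly(roi,[np.array([(195,110),(220,108),(360,150),(345,215),(190,165)])],255)
m=cv2.inRange(hsv,(0,0,0),(180,60,255))&roi; m=cv2.morphologyEx(m,cv2.MORPH_OPEN,np.ones((5,5)))
m=cv2.morphologyEx(m,cv2.MORPH_CLOSE,np.ones((9,9)))
c=max(cv2.findContours(m,0,1)[0],key=cv2.contourArea)[:,0]
W=np.array([g(*p,.004) for p in c],np.float32); print('floor',cv2.minAreaRect(W),len(c))
# dark pulls
for box in((345,180,380,205),(205,50,245,82)):
    x0,y0,x1,y1=box; h=hsv[y0:y1,x0:x1]; mm=((h[...,2]<150)&(h[...,1]>110)&((h[...,0]<12)|(h[...,0]>170))).astype(np.uint8)
    ys,xs=np.nonzero(mm); P=np.array([g(x+x0,y+y0,.028) for x,y in zip(xs,ys)],np.float32); print('pull',len(xs),cv2.minAreaRect(P))
for n,p in(('panel',[(357,153,.04),(338,221,.04)]),('roof side',[(36,137,.042),(165,172,.042)]),('roof front',[(219,25,.042),(183,165,.042)]),('pulltip',[(369,191,.028),(236,67,.028)])):
    a,b=[g(*q) for q in p]; print(n,a,b,np.hypot(*(b-a)),np.degrees(np.arctan2(*(b-a)[::-1])))
cv2.imwrite('pics/c6.png',cv2.resize(im[0:230,130:385],None,fx=3,fy=2.6,interpolation=cv2.INTER_CUBIC))
E
```

```text
floor ((580.7789916992188, -70.64196014404297), (157.10511779785156, 53.019447326660156), 87.74049377441406) 335
pull 132 ((583.8272705078125, 35.02299880981445), (21.307151794433594, 15.16607666015625), 87.57366943359375)
pull 239 ((493.0257873535156, -147.2576446533203), (29.12031364440918, 22.452701568603516), 87.51042175292969)
panel [544.2  12.3] [621.3  15. ] 77.14726177901576 2.0056473713886116
roof side [ 612.2 -356.8] [ 614.9 -178.7] 178.12046485454727 89.13146122936013
roof front [ 452.7 -161.7] [ 603.  -161.1] 150.30119760001915 0.22872445172516562
pulltip [581.3  44.9] [ 490.4 -134.2] 200.84725539573597 -116.90951063130781
```

View pics/c6.png

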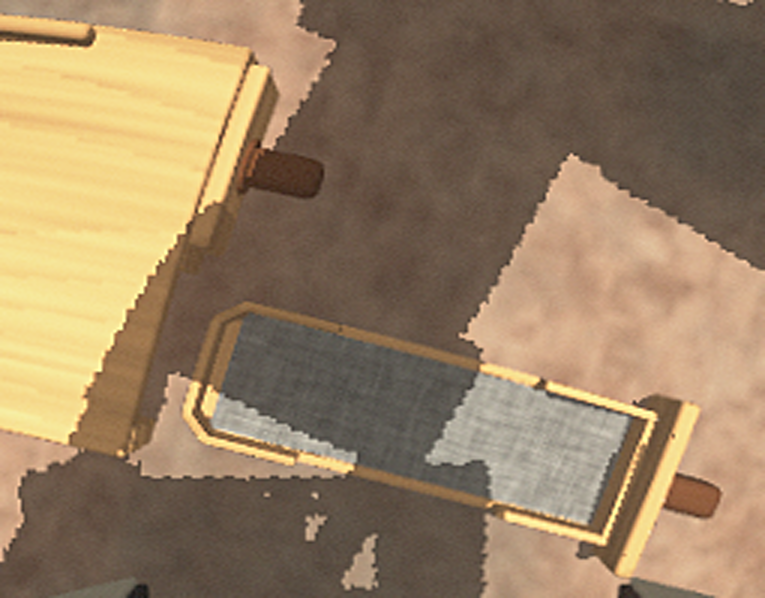

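The crop sharpens the points: roof front edge (250,48)-(70,443), shut pull from (255,165) to (322,178), and panel top from (690,402) to (624,573).

```bash
python3 - <<'E'
from h import *
f='w6.png'
g=lambda cx,cy,z:ray(f,130+cx/3,cy/2.6,z)[:2]*1000
for n,p in(('roof front',[(250,48,.042),(70,443,.042)]),('roof side',[(-282,356,.042),(70,443,.042)]),('panel',[(690,402,.04),(624,573,.04)]),('floor +?',[(245,316,.004),(630,416,.004)]),('floor other',[(212,430,.004),(590,523,.004)]),('rim up',[(545,384,.022),(655,413,.022)]),('rim low',[(500,517,.022),(603,542,.022)]),
 ('shut pull tip top edges',[(322,168,.028),(318,196,.010)]),('shut panel top ends',[(262,66,.04),(205,220,.04)]),('tray pull tip',[(720,489,.028),(714,516,.01)]),('tray pull root',[(676,478,.028),(664,510,.028)])):
    a,b=[g(*q) for q in p]; print(n,a.round(1),b.round(1),'mid',((a+b)/2).round(1),np.hypot(*(b-a)).round(1),np.degrees(np.arctan2(*(b-a)[::-1])).round(1))
# dark line fit of the two long floor sides
E
```

```text
roof front [ 446.7 -169.5] [ 616.3 -191.7] mid [ 531.5 -180.6] 171.0 -7.5
roof side [ 612.1 -356.9] [ 616.3 -191.7] mid [ 614.2 -274.3] 165.2 88.6
panel [544.9  16.2] [620.6  14.7] mid [582.8  15.5] 75.7 -1.1
floor +? [ 553.5 -147.5] [557.8   7.8] mid [555.6 -69.9] 155.3 88.4
floor other [ 605.4 -148. ] [609.6   6.8] mid [607.5 -70.6] 154.9 88.5
rim up [553.  -33.3] [553.3  11.1] mid [553.1 -11.1] 44.4 89.6
rim low [612.3 -33.5] [613.3   8.8] mid [612.8 -12.4] 42.2 88.7
shut pull tip top edges [ 487.6 -133.5] [ 496.5 -133.5] mid [ 492.  -133.5] 9.0 0.0
shut panel top ends [ 452.9 -163.6] [ 519.1 -165.6] mid [ 486.  -164.6] 66.2 -1.7
tray pull tip [577.7  45. ] [592.3  55.3] mid [585.   50.1] 17.8 35.1
tray pull root [577.7  25.8] [592.5  25.7] mid [585.1  25.7] 14.7 -0.4
```

Tray centre is (581.5,-70.3) and bay mouth is about (573,-171), both with axis about 88.6°. Next I go back, correct the tilt and grasp the thermometer.

```bash
for i in 1 2; do python3 -m creep '[[[-16,31,-8,-0.05,-0.3,0],[-16,31,-8,-0.05,-0.3,0],[-16,31,-8,-0.05,-0.3,0],[-16,31,-8,-0.05,-0.3,0],[-14,29,-8,-0.05,-0.3,0]]]'; done; python3 -m creep '[[[0,0,-10,0,0,0],[0,0,-10,0,0,0],[0,0,0,0,0,0]]]'
python3 -c "
from h import *
print(tool())"
```

```text
time: 10.03
tool_pos: [0.5354, 0.0732, 0.3113]
tool_rot: [3.131, -0.027, -2.887]
contact_force: [0.5, 0.8, 0.8]
opening: 0.0918
time: 10.45
tool_pos: [0.4451, 0.2372, 0.2657]
tool_rot: [3.14, -0.011, -2.881]
contact_force: [0.8, 0.4, -0.2]
opening: 0.0918
time: 10.7
tool_pos: [0.4355, 0.2455, 0.2417]
tool_rot: [3.139, -0.019, -2.867]
contact_force: [-0.7, 0.0, -0.4]
opening: 0.0918
[[-0.96234499 -0.27115039 -0.01922469  0.43554917]
 [-0.27114825  0.96253362 -0.00276784  0.24554322]
 [ 0.01925491  0.00254913 -0.99981136  0.24165609]
 [ 0.          0.          0.          1.        ]]
```

```bash
python3 -m creep '[[[9,-6,-8,0,-0.6,-0.6],[7,-5,-10,0,-0.5,-0.5],[3,-2,-10,0,0,0],[0,0,0,0,0,0],[0,0,0,0,0,0]]]'
python3 -c "
from h import *
print(tool())"
```

```text
time: 11.12
tool_pos: [0.4505, 0.2344, 0.2117]
tool_rot: [-3.139, -0.006, -2.881]
contact_force: [-0.3, 0.6, 0.5]
opening: 0.092
[[-0.96616384 -0.25787834 -0.0051175   0.45054401]
 [-0.25786083  0.96617444 -0.00383884  0.23444524]
 [ 0.00593435 -0.00238935 -0.99997954  0.21167009]
 [ 0.          0.          0.          1.        ]]
```

```bash
python3 -m creep '[[[3,-2,-8,0,0,-0.2],[2,-1,-10,0,0,-0.2],[0,0,-7,0,0,0],[0,0,-2,0,0,0],[0,0,0,0,0,0]]]'; python3 -m creep '[[[0,0,0,0,0,0]]]'
```

```text
time: 11.53
tool_pos: [0.4555, 0.2313, 0.1828]
tool_rot: [-3.14, -0.006, -2.888]
contact_force: [0.4, -0.7, 0.6]
opening: 0.0919
time: 11.62
tool_pos: [0.4554, 0.2313, 0.1825]
tool_rot: [-3.14, -0.006, -2.888]
contact_force: [0.4, 0.6, -0.1]
opening: 0.0919
```

```bash
python3 -m creep '[[[0,0,2,0,0,0],[0,0,0,0,0,0],[0,0,0,0,0,0],[0,0,0,0,0,0],[0,0,0,0,0,0]]]' 1 25; python3 -m creep '[[[0,0,0,0,0,0],[0,0,0,0,0,0],[0,0,0,0,0,0],[0,0,0,0,0,0],[0,0,0,0,0,0]]]';python3 -m creep '[[[0,0,0,0,0,0],[0,0,0,0,0,0]]]'
```

```text
time: 12.03
tool_pos: [0.4556, 0.2316, 0.1857]
tool_rot: [-3.14, -0.005, -2.888]
contact_force: [0.1, 0.0, -0.3]
opening: 0.0631
time: 12.45
tool_pos: [0.4556, 0.2316, 0.1862]
tool_rot: [-3.14, -0.004, -2.888]
contact_force: [-0.4, -0.2, 1.4]
opening: 0.034
time: 12.62
tool_pos: [0.4556, 0.2316, 0.1861]
tool_rot: [-3.14, -0.004, -2.888]
contact_force: [-0.3, -1.0, 0.2]
opening: 0.0337
```

```bash
python3 -m creep '[[[0,0,15,0,0,0],[0,0,25,0,0,0],[0,0,25,0,0,0],[4,-10,10,0,0,-4],[8,-20,0,0,0,-7]]]'; python3 -m creep '[[[8,-20,0,0,0,-7],[8,-20,0,0,0,-7],[8,-20,0,0,0,-7],[8,-20,0,0,0,-7],[8,-20,0,0,0,-7]]]'; python3 -m creep '[[[8,-20,0,0,0,-7],[8,-20,0,0,0,-7],[8,-20,0,0,0,-7],[8,-20,0,0,0,-7],[0,0,0,0,0,0]]]'
python3 -c "
from h import *
print(tool())"
```

```text
time: 13.03
tool_pos: [0.4649, 0.2028, 0.2609]
tool_rot: [-3.141, -0.014, -3.079]
contact_force: [0.1, 0.7, -2.1]
opening: 0.0336
time: 13.45
tool_pos: [0.5048, 0.0995, 0.2607]
tool_rot: [-3.14, -0.015, 2.576]
contact_force: [0.2, -0.7, -3.4]
opening: 0.0337
time: 13.87
tool_pos: [0.5379, 0.0121, 0.2583]
tool_rot: [-3.136, -0.017, 2.067]
contact_force: [0.2, -1.2, -2.3]
opening: 0.0337
[[-0.47565577  0.87953593 -0.0129665   0.53790371]
 [ 0.87945795  0.47580306  0.01285169  0.01213673]
 [ 0.01747303 -0.00529052 -0.99983334  0.25832206]
 [ 0.          0.          0.          1.        ]]
```

```bash
python3 -m creep '[[[8,-17,0,-0.2,-0.2,-6.5],[8,-17,0,-0.2,-0.2,-6.5],[8,-17,0,-0.2,-0.2,-6.5],[8,-15,0,-0.1,-0.1,-6.5],[4,-8,-2,0,0,-3]]]'; python3 -m creep '[[[0,0,-10,0,0,0],[0,0,0,0,0,0],[0,0,0,0,0,0]]]'
python3 -c "
from h import *
print(tool())"
```

```text
time: 14.28
tool_pos: [0.573, -0.0635, 0.2534]
tool_rot: [-3.138, -0.006, 1.543]
contact_force: [0.5, 0.2, -2.8]
opening: 0.0333
time: 14.53
tool_pos: [0.5725, -0.0641, 0.2405]
tool_rot: [-3.135, -0.007, 1.544]
contact_force: [-0.7, 0.7, -3.3]
opening: 0.0336
[[ 0.02682198  0.99961652 -0.00688388  0.57253073]
 [ 0.99961543 -0.02677218  0.00722736 -0.06413761]
 [ 0.00704029 -0.00707508 -0.99995019  0.24051102]
 [ 0.          0.          0.          1.        ]]
```

```bash
python3 -m creep '[[[3,-3,-6,-0.2,-0.2,0],[2,-3,-8,-0.2,-0.2,0],[1,-1,-8,0,0,0],[0,0,-8,0,0,0],[0,0,0,0,0,0]]]'; python3 -m creep '[[[0,0,0,0,0,0]]]'
python3 -c "
from h import *
print(tool())"
```

```text
time: 14.95
tool_pos: [0.5779, -0.0688, 0.2067]
tool_rot: [-3.14, -0.001, 1.552]
contact_force: [-0.4, 0.3, -3.5]
opening: 0.0334
time: 15.03
tool_pos: [0.5778, -0.0686, 0.2059]
tool_rot: [-3.138, -0.001, 1.552]
contact_force: [0.9, 1.1, -2.2]
opening: 0.0335
[[ 1.83674273e-02  9.99826409e-01 -3.12876721e-03  5.77762472e-01]
 [ 9.99830905e-01 -1.83645317e-02  9.51707725e-04 -6.85899390e-02]
 [ 8.94084172e-04 -3.14571857e-03 -9.99994653e-01  2.05943529e-01]
 [ 0.00000000e+00  0.00000000e+00  0.00000000e+00  1.00000000e+00]]
```

```bash
python3 -m creep '[[[0,-2,-4,0,0,-0.3],[0,0,-5,0,0,0],[0,0,-4,0,0,0],[0,0,-1,0,0,0],[0,0,0,0,0,0]]]'; python3 -m creep '[[[0,0,0,0,0,0]]]'
```

```text
time: 15.45
tool_pos: [0.5778, -0.0707, 0.1907]
tool_rot: [-3.139, -0.001, 1.547]
contact_force: [-0.2, 0.5, -2.4]
opening: 0.0341
time: 15.53
tool_pos: [0.5778, -0.0707, 0.1907]
tool_rot: [-3.139, -0.001, 1.547]
contact_force: [-0.4, 0.2, -2.7]
opening: 0.0342
```

```bash
python3 -m creep '[[[0,0,-1,0,0,0],[0,0,-1,0,0,0],[0,0,0,0,0,0],[0,0,0,0,0,0]]]'
```

```text
time: 15.87
tool_pos: [0.5779, -0.0707, 0.1909]
tool_rot: [-3.141, -0.0, 1.547]
contact_force: [-0.9, -0.8, -2.6]
opening: 0.0339
```

```bash
python3 -m creep '[[[0,0,-3,0,0,0],[0,0,0,0,0,0],[0,0,-2,0,0,0],[0,0,0,0,0,0]]]'
```

```text
time: 16.2
tool_pos: [0.5784, -0.0707, 0.1901]
tool_rot: [3.139, 0.001, 1.548]
contact_force: [0.0, 0.2, -1.0]
opening: 0.0339
```

```bash
python3 -m creep '[[[0,0,0,0,0,0],[0,0,0,0,0,0],[0,0,0,0,0,0],[0,0,0,0,0,0],[0,0,0,0,0,0]]]' -0.4; python3 -m creep '[[[0,0,10,0,0,0],[0,4,30,0,0,0],[0,12,35,0,0,0],[0,15,30,0,0,0],[0,15,20,0,0,0]]]'; python3 -m creep '[[[0,15,0,0,0,0],[0,15,0,0,0,0],[0,0,0,0,0,0]]]'
python3 - <<'E'
from h import *
print(tool()); im=shot('wrist','w7.png'); shot('top','top7.png')
E
```

```text
time: 16.62
tool_pos: [0.579, -0.0709, 0.1898]
tool_rot: [3.136, 0.001, 1.548]
contact_force: [0.4, -0.5, -0.2]
opening: 0.0618
time: 17.03
tool_pos: [0.5767, -0.026, 0.3154]
tool_rot: [-3.134, -0.001, 1.543]
contact_force: [0.4, 0.6, 0.0]
opening: 0.0646
time: 17.28
tool_pos: [0.5774, 0.0071, 0.3251]
tool_rot: [3.135, 0.0, 1.545]
contact_force: [0.2, 0.3, 0.6]
opening: 0.0642
[[ 2.61884705e-02  9.99633877e-01  6.80267177e-03  5.77411578e-01]
 [ 9.99657022e-01 -2.61876057e-02 -2.16186160e-04  7.07595759e-03]
 [-3.79613229e-05  6.80600019e-03 -9.99976838e-01  3.25075972e-01]
 [ 0.00000000e+00  0.00000000e+00  0.00000000e+00  1.00000000e+00]]
```

View pics/w7.png

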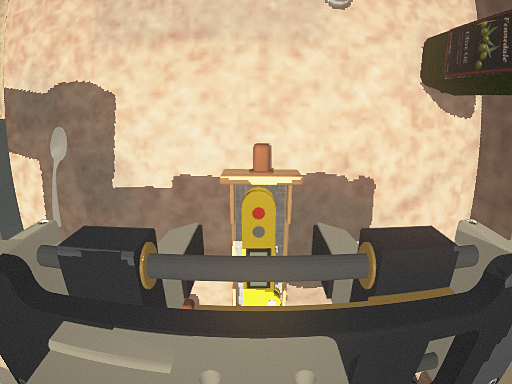

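The thermometer lies inside the tray, with the red button at (258,213), the panel top at row ~175 and the pull at (262,143-170). I'll measure the pull.

```bash
python3 - <<'E'
from h import *
f='w7.png'
g=lambda u,v,z:(ray(f,u,v,z)[:2]*1000).round(1)
im=cv2.imread('pics/'+f); hsv=cv2.cvtColor(im,cv2.COLOR_BGR2HSV); h=hsv[138:168,245:280]
m=((h[...,1]>130)&(h[...,2]<170)&((h[...,0]<11)|(h[...,0]>172))).astype(np.uint8)
ys,xs=np.nonzero(m); print(len(xs),xs.min()+245,xs.max()+245,ys.min()+138,ys.max()+138)
for v in range(ys.min(),ys.max(),5):
    r=xs[ys==v]; print(v+138,g(r.min()+245-.5,v+138,.028),g(r.max()+245.5,v+138,.028))
print('panel',g(221,175,.04),g(302,175,.04),'therm end',g(258.5,187,.026), 'red',g(258,213,.026),'grey',g(258,231,.026))
E
```

```text
20 253 268 144 166
144 [580.2  48. ] [589.6  47.7]
149 [590.4  43. ] [591.4  43. ]Traceback (most recent call last):
  File "<stdin>", line 8, in <module>
    return umr_minimum(a, axis, None, out, keepdims, initial, where)
ValueError: zero-size array to reduction operation minimum which has no identity
```

```bash
python3 -m creep '[[[3,14,-10,0,0,0],[3,14,-30,0,0,0],[1,2,-35,0,0,0],[0,0,-20,0,0,0],[0,0,0,0,0,0]]]'; python3 -m creep '[[[0,0,0,0,0,0]]]'
python3 -c "
from h import *
print(tool())"
```

```text
time: 17.8
tool_pos: [0.5848, 0.0314, 0.2272]
tool_rot: [3.132, 0.003, 1.54]
contact_force: [-0.5, 0.0, 0.1]
opening: 0.0641
time: 17.88
tool_pos: [0.5847, 0.0306, 0.2264]
tool_rot: [3.135, 0.003, 1.54]
contact_force: [0.3, -0.9, 0.1]
opening: 0.0644
[[ 0.03123832  0.99949106  0.00646376  0.5846652 ]
 [ 0.99950602 -0.03121518 -0.00365025  0.03061014]
 [-0.00344662  0.00657459 -0.99997245  0.22642815]
 [ 0.          0.          0.          1.        ]]
```

```bash
python3 -m creep '[[[0,5,-8,0,0.3,0.3],[0,3,-12,0,0.1,0],[0,0,-12,0,0,0],[0,0,-7,0,0,0],[0,0,0,0,0,0]]]'; python3 -m creep '[[[0,0,0,0,0,0]]]'
python3 -c "
from h import *
print(tool())"
```

```text
time: 18.3
tool_pos: [0.586, 0.0373, 0.1876]
tool_rot: [3.137, 0.004, 1.543]
contact_force: [-0.3, 0.1, -0.1]
opening: 0.0643
time: 18.38
tool_pos: [0.586, 0.0373, 0.1872]
tool_rot: [3.138, 0.004, 1.543]
contact_force: [-0.0, 0.3, 0.7]
opening: 0.0644
[[ 0.02775025  0.9996072   0.00392014  0.58600241]
 [ 0.99960585 -0.02773311 -0.00436128  0.03727241]
 [-0.00425085  0.00403962 -0.99998281  0.18724012]
 [ 0.          0.          0.          1.        ]]
```

```bash
python3 -m creep '[[[0,0,-3,0,0,0],[0,0,0,0,0,0],[0,0,0,0,0,0],[0,0,0,0,0,0],[0,0,0,0,0,0]]]' 1 25; python3 -m creep '[[[0,0,0,0,0,0],[0,0,0,0,0,0],[0,0,0,0,0,0],[0,0,0,0,0,0],[0,0,0,0,0,0]]]'
```

```text
time: 18.8
tool_pos: [0.5865, 0.0372, 0.1854]
tool_rot: [3.135, 0.004, 1.543]
contact_force: [-0.1, 0.8, 0.0]
opening: 0.0355
time: 19.22
tool_pos: [0.5861, 0.0372, 0.1858]
tool_rot: [3.136, 0.004, 1.542]
contact_force: [-0.5, 0.8, 0.5]
opening: 0.0158
```

```bash
python3 - <<'E'
from h import *
print(tool()); im=shot('wrist','w8.png')
E
```

```text
[[ 0.02853695  0.9995781   0.00541002  0.58607773]
 [ 0.99958441 -0.02851421 -0.00423528  0.03722231]
 [-0.00407923  0.00552863 -0.9999764   0.18578048]
 [ 0.          0.          0.          1.        ]]
```

```bash
python3 -m creep '[[[-2,-2,0,0,0,0],[-2,-2,0,0,0,0],[-2,-2,0,0,0,0],[-1,-1,0,0,0,0],[0,0,0,0,0,0]]]'; python3 -c "
from h import *
print(tool())"
```

```text
time: 19.68
tool_pos: [0.5792, 0.0303, 0.1858]
tool_rot: [3.133, 0.003, 1.544]
contact_force: [0.8, 2.1, -1.2]
opening: 0.0159
[[ 0.02666527  0.99960785  0.00855046  0.57915866]
 [ 0.99963858 -0.0266349  -0.00364607  0.03031389]
 [-0.0034169   0.0086446  -0.9999568   0.18580605]
 [ 0.          0.          0.          1.        ]]
```

```bash
python3 -m creep '[[[0,-4,0,0,0.2,0],[0,-6,0,0,0.2,0],[-1,-6,0,0,0,0],[0,-6,0,0,0,0],[0,-4,0,0,0,0]]]'; python3 -c "
from h import *
print(tool()); print(robot.observe()['torque'])"
```

```text
time: 20.1
tool_pos: [0.5777, 0.0029, 0.1858]
tool_rot: [3.142, 0.003, 1.545]
contact_force: [0.2, 1.9, -0.5]
opening: 0.0161
[[ 2.58114508e-02  9.99666828e-01 -5.23631935e-05  5.77652218e-01]
 [ 9.99663225e-01 -2.58114984e-02 -2.68390643e-03  2.88685516e-03]
 [-2.68436380e-03  1.69299599e-05 -9.99996397e-01  1.85780946e-01]
 [ 0.00000000e+00  0.00000000e+00  0.00000000e+00  1.00000000e+00]]
[ 0.3314836  -0.16764346  0.03433653]
```

```bash
python3 -m creep '[[[0,-8,0,0,0,0],[0,-8,0,0,0,0],[-1,-8,0,0,0,0],[0,-8,0,0,0,0],[0,-6,0,0,0,0]]]';  python3 -m creep '[[[0,-8,0,0,0,0],[0,-8,0,0,0,0],[-1,-8,0,0,0,0],[0,-8,0,0,0,0],[0,-6,0,0,0,0]]]'
```

```text
time: 20.52
tool_pos: [0.5763, -0.0396, 0.1858]
tool_rot: [-3.141, 0.003, 1.544]
contact_force: [0.8, 3.1, -0.2]
opening: 0.0156
time: 20.93
tool_pos: [0.5749, -0.0822, 0.1858]
tool_rot: [-3.141, 0.003, 1.544]
contact_force: [-0.7, 3.6, -0.2]
opening: 0.0157
```

Forces are low. About 67 mm remains.

```bash
python3 -m creep '[[[0,-8,0,0,0,0],[0,-8,0,0,0,0],[-1,-8,0,0,0,0],[0,-8,0,0,0,0],[0,-6,0,0,0,0]]]';  python3 -m creep '[[[0,-5,0,0,0,0],[0,-4,0,0,0,0],[0,-3,0,0,0,0],[0,-3,0,0,0,0],[0,0,0,0,0,0]]]'
```

```text
time: 21.35
tool_pos: [0.5738, -0.1243, 0.1857]
tool_rot: [-3.141, 0.002, 1.544]
contact_force: [1.2, 2.3, -0.1]
opening: 0.0156
time: 21.77
tool_pos: [0.5738, -0.1423, 0.1858]
tool_rot: [-3.141, 0.003, 1.543]
contact_force: [0.4, 0.8, -0.5]
opening: 0.0159
```

```bash
python3 -m creep '[[[0,-3,0,0,0,0],[0,-3,0,0,0,0],[0,-2,0,0,0,0]]]';python3 -m creep '[[[0,-3,0,0,0,0],[0,-3,0,0,0,0],[0,-3,0,0,0,0]]]'
```

```text
time: 22.02
tool_pos: [0.5736, -0.1472, 0.1857]
tool_rot: [-3.139, -0.004, 1.543]
contact_force: [2.4, 13.1, 0.8]
opening: 0.0161
time: 22.27
tool_pos: [0.574, -0.1494, 0.1857]
tool_rot: [-3.137, -0.016, 1.545]
contact_force: [2.5, 14.3, 1.8]
opening: 0.0162
```

```bash
python3 -m creep '[[[0,-3,0,0,0.4,0],[0,-3,0,0,0.4,0],[0,-3,0,0,0,0]]]' - 50;python3 -m creep '[[[0,-3,0,0,0,0],[0,-4,0,0,0,0]]]'
```

```text
time: 22.52
tool_pos: [0.5758, -0.1512, 0.1856]
tool_rot: [-3.126, -0.027, 1.547]
contact_force: [-2.3, 12.4, 7.0]
opening: 0.0154
time: 22.68
tool_pos: [0.5761, -0.1528, 0.1856]
tool_rot: [-3.124, -0.036, 1.548]
contact_force: [2.4, 22.6, 2.8]
opening: 0.0158
```

```bash
python3 -m creep '[[[0,0,0,0,0,0],[0,0,0,0,0,0],[0,0,0,0,0,0],[0,0,0,0,0,0]]]' 0.2; python3 -m creep '[[[0,3,6,0,0,0],[0,3,15,0,0,0],[0,4,25,0,0,0],[0,8,35,0,0,0],[0,15,35,0,0,0]]]'; python3 -c "
from h import *
print(tool())"
```

```text
time: 23.02
tool_pos: [0.5762, -0.1525, 0.1858]
tool_rot: [-3.123, -0.035, 1.55]
contact_force: [0.6, -0.3, 1.2]
opening: 0.0353
time: 23.43
tool_pos: [0.5731, -0.1218, 0.2986]
tool_rot: [-3.108, -0.037, 1.544]
contact_force: [0.2, -0.8, -0.3]
opening: 0.0368
[[ 0.02719004  0.99909447 -0.03272511  0.57314699]
 [ 0.99893952 -0.02593987  0.03803891 -0.12175526]
 [ 0.03715558 -0.03372468 -0.99874026  0.29858492]
 [ 0.          0.          0.          1.        ]]
```

```bash
python3 -m creep '[[[-10,-5,15,-0.5,-0.5,0],[-10,-10,15,-0.5,-0.5,0],[-10,-10,15,-0.5,-0.5,0],[-10,-10,10,-0.5,-0.4,0],[0,0,0,0,0,0]]]' -1; python3 -m creep '[[[0,0,0,0,0,0],[0,0,0,0,0,0],[0,0,0,0,0,0]]]'
python3 - <<'E'
from h import *
print(tool()); a=shot('wrist','w9.png'); b=shot('scene','s9.png')
a=cv2.resize(a[90:290,130:390],(650,500)); 
b=cv2.resize(b[170:370,230:430],(500,500)); 
cv2.imwrite('pics/f.png',cv2.resize(np.hstack([a,b]),(800,348)))
E
```

```text
time: 23.85
tool_pos: [0.5323, -0.1555, 0.3677]
tool_rot: [3.124, 0.006, 1.547]
contact_force: [0.9, -0.7, -0.3]
opening: 0.0659
time: 24.1
tool_pos: [0.5322, -0.1554, 0.3683]
tool_rot: [3.123, 0.005, 1.545]
contact_force: [0.1, -0.8, -0.1]
opening: 0.0853
[[ 0.025977    0.99948926  0.01861217  0.53218604]
 [ 0.99964761 -0.02587034 -0.00594871 -0.15543489]
 [-0.00546417  0.01876014 -0.99980908  0.36828301]
 [ 0.          0.          0.          1.        ]]
```

View pics/f.png

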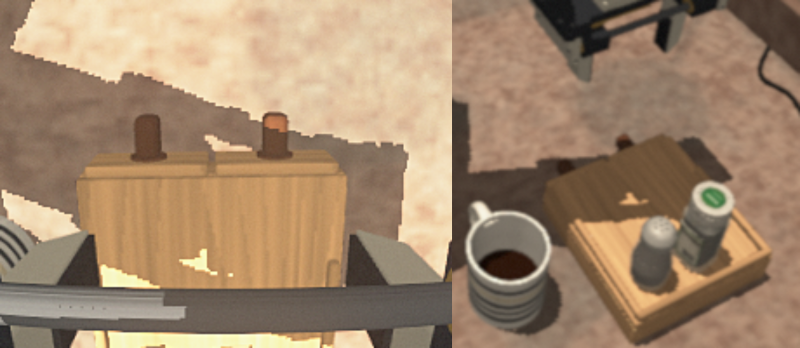

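The final picture shows both front panels flush against the unit, with pull tips at (147,115) and (274,113). The mug and jars are in place. One numeric check of the 1-2 px difference follows.

```bash
python3 - <<'E'
from h import *
f='w9.png'; im=cv2.imread('pics/'+f)
g=cv2.GaussianBlur(im,(5,1),0).astype(float).mean(2)
# crop->raw: u=130+x*1.4375/2.5, v=90+y*1.4375/2.5
k=1.4375/2.5
for n,xs in(('left',(100,120,180,200)),('right',(225,245,300,320))):
    for x in xs:
        u=130+x*k; c=g[:,round(u)]; d=np.diff(c)
        v0=round(90+140*k); v1=round(90+188*k); seg=d[v0:v1]
        i=np.argsort(-abs(seg))[:4]; print(n,round(u),sorted((int(j+v0),round(seg[j])) for j in i))
for n,x,y in(('L tip',147,115),('R tip',274,113)): print(n,(ray(f,130+x*k,90+y*k,.028)[:2]*1000).round(1))
E
```

```text
left 188 [(185, 31), (191, -18), (192, 20), (193, 14)]
left 199 [(184, 17), (185, 23), (191, -17), (192, 21)]
left 234 [(183, 19), (184, 23), (190, -22), (192, 24)]
left 245 [(183, 12), (184, 23), (190, -20), (192, 16)]
right 259 [(170, 40), (171, 63), (176, -65), (184, 26)]
right 271 [(173, 61), (174, 24), (176, -86), (191, 29)]
right 302 [(182, 11), (183, 26), (189, -17), (191, 17)]
right 314 [(182, 15), (183, 26), (189, -20), (190, 14)]
L tip [ 492.9 -132.8]
R tip [ 572.6 -134.1]
```

The panel-edge rows lie on one line across both trays, and the gap to the roof edge is the same for each, so the tray is home.

```bash
python3 -c "
from cell import robot
print(robot.hand_in())"
```

```text
the job is handed in; nothing more can be done
None
```

The thermometer is put away and the job is handed in, at about 24 s of the 67 s allowed. I folded the probe, laid the thermometer flat in the tray and pushed the tray into the bay by its pull until it stopped. I then let go and backed the arm clear.

**Last checks**
- **Tray home:** the panel edges of both trays lie on one line in the wrist picture. The pull tips agree to about 1 mm once the unit's slight turn is allowed for. The last push met firm resistance, 13–23 N.
- **Thermometer:** it was seen lying inside the tray before the push.
- **Mug and jars:** the mug and the jars look untouched in the last scene picture.

**What disagreed**
- **Probe:** the first sweep turned the body about 20° and left the probe roughly 14° open. A grip across the middle then shut it. That grip read 34 mm where 35.5 mm was expected. No camera saw the probe in its groove, so I took it as shut because nothing stuck out in the later picture.
- **Final push:** against the stop the tool tilted about 2°. The forces stayed well below the limits.

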